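# Snap the vacuum pen back into its clip row

## Task

On this clean-room assembly bench, take the loose vacuum pick-up pen (the stout black one, not the slim driver) and snap it sideways into the empty station of the spring-clip row, like its two fellows: pressed fully home in both clips, about centred lengthways. Leave the two pens already in the row where they are.

Things in the scene. Friction and masses are not known exactly. Their poses are not given: they have to be found in the camera images.
- pen: Loose vacuum pen: black barrel 18 mm thick, 130 mm long, two bright rings, front cone and thin steel needle (190 mm overall), 60 g. Origin: on its axis, mid-barrel (grip here); x towards the needle; roll is free. Lies level in a white V rest, axis 32 mm above the bench; the rest has supports 42 mm either side of the origin (10 wide, 34 high), base 4 mm thick. A like rest holds a slim driver.
- station_a_seat (a point): Seat of the empty station: where mid-barrel's axis belongs, 45 mm above the bench. x along the seated pen (either way round), z up; stations 80 mm apart in y. Two steel spring clips, 12 mm wide, at x = +-40 mm, open upward: mouth 32 mm wide, 22 mm above seat; throat 12.6 mm, 9 mm above. Press straight down, about 5-10 N, to snap past it onto a stop. Rail below 8 mm thick.
- pen_b: One of the two identical pens already snapped into another station of the row; origin and axes as for the loose pen, axis 45 mm above the bench; the clips grip by spring force only, so do not knock or pull it.
- pen_c: The other identical pen already snapped into the row; origin and axes as for the loose pen; the clips grip by spring force only, so do not knock or pull it.
Mind the look-alikes: they are no part of the job. Leave any green or red look-alike of the pen alone.

How it is judged (in metres and radians):
At the end, for the whole second after the job is handed in: The loose pen lies at rest in the empty station's two clips: the middle of its barrel within 18 mm of the seat lengthways, 6 mm sideways and 6 mm in height, its axis within 0.12 rad (7 degrees) of the seat's x, either way round; and the two other pens are within 15 mm of where they started (x of pen in the frame of station_a_seat between -0.018 and 0.018 m and y of pen in the frame of station_a_seat between -0.006 and 0.006 m and z of pen in the frame of station_a_seat between -0.006 and 0.006 m and angle between the x axis of pen and the x axis of station_a_seat, either way round below 0.12 rad and linear speed of pen below 0.02 m/s and distance of each of pen_b, pen_c from where it was at the start of the episode below 0.015 m); the robot touches nothing.
It fails at once if a pen that was already in the row is shifted by more than 15 mm (distance of any of pen_b, pen_c from where it was at the start of the episode above 0.015 m).
It also fails if it takes over 34 s, if anything falls off the work surface, if the arm or the gripper's body presses on something with over 40 N, if the wrist force passes 120 N, or if a joint passes its speed limit or range.

## Robot

A 6-joint arm with a two-finger parallel gripper is mounted at the origin on the work surface. World frame = base frame: x ahead of the robot, y to its left, z up, the work surface at z = 0. Lengths are in mm, angles in rad, forces in N, time in s.
With the tool pointing down it reaches from about 200 to 875 mm from the base axis. Payload 3.4 kg.
Tool frame: the origin (TCP) lies midway between the tips of the shut fingers; the grasp point (between the pads) lies 19 mm behind it (arm.hold_point_z is the distance from the TCP to the grasp point, in mm); z points along the fingers, y is the line along which they close (so a half turn about z gives the same grasp; the last joint's range is limited). The gripper opens to 94 mm and grips with 3 to 60 N. Pads are 16 mm wide; open, the fingers measure 119 mm over their backs; the gripper's body (75 mm by 177 mm) begins 78 mm behind the grasp point.
Start: joints at [-1.399, 0.276, 1.505, -0, 1.361, -0.121], TCP at [165.964, -550.565, 205.493] pointing down, gripper open.
Joint ranges: [-2.89, 2.89], [-0.75, 2.08], [0.22, 2.7], [-1.18, 4.32], [0.11, 2.71], [-2.7, 2.7]. Speed limits (rad/s): [2.57, 2.57, 3.14, 3.14, 3.14, 3.14].

## Interface

Orientations are given as a unit quaternion [x, y, z, w].
In Python, from bench import arm gives the robot as it stands. The module is installed in compiled form; this text tells all that it offers.
- The arm moves only by the tool servo_tool, never from a script. Its argument "series" is a list of rows, each a list of 5 numbers: the gripper's target within -1 to 1 (shut at 1, half-way at 0, fully open at -1), then the shift along the world's x, y, z in mm, then the turn about the world's z in rad. A call has 1 to 20 rows; each row is the pose to reach, as a shift and turn from the pose commanded when the call began; what a row does not reach only later rows make up. A row lasts 1/8 s, in which the tool goes at most 62.5 mm and 10.7 degrees, less where a joint would pass 70% of its speed; a pose out of reach is approached as far as the arm can. A call with a gripper value outside its range is refused whole. The fingers move at their own pace and stop on an object; "newtons" is the grip in N (left out, the last holds). Time passes only in rows, so rows that repeat a pose let the fingers close. It gives the time, the measured TCP pose, the force, the opening and the grip force at its end, in the units of the state.
- arm.observe(): the state, without advancing time (a new reading comes with each control period).
- arm.read_camera(name): name is "scene" or "top"; returns a dict with "color" (400x640x3 uint8, red, green, blue), "range_z" (400x640 float32, mm along the optical axis (not along the pixel's ray), 0 where there is no reading), "fov_y" (degrees; the focal length in pixels is half the picture's height over the tangent of half this angle, whatever the lens; pixels are square), "cx", "cy" (the principal point, pixels), "origin" and "orientation" of the camera in the world. Camera axes: x right, y down, z forward; pixel columns grow to the right and rows downward; lengths in mm; the calibration is good to about 2 mm. A picture is of the moment at which its call begins.
- arm.hand_in(): hands the job in; it is judged then, once.
The state is a dict: "clock": time; "qpos": joint angles; "qvel": joint speeds; "joint_efforts": joint torques, N m; "tool_pos": TCP position; "tcp_rot": TCP orientation; "contact_force": force on the tool from outside, world axes, zero at the start; "wrist_torque": the same for the moment, N m; "opening": finger opening in mm; "grasp_force": force on a finger pad.
Only numpy, scipy, OpenCV 4.12 (cv2) and the standard library are available. Lean on these libraries where they do the work, as an engineer would, in place of code of your own. Each camera call takes 0.05 s, during which the arm holds its last target. There are 200 camera calls.

## Working session

There is one attempt and no reset: what is moved stays moved. The work goes in short steps, Python scripts to look and compute and a tool call to move; the robot and the scene stay as the last step left them, time stands still between calls to the robot, and variables do not carry over. Pictures are saved under pics/ and viewed, at most 10 in all, crops included, and the job is handed in when it is done.

Besides the shell and the picture viewer there is one more tool, called after "Call:" by a JSON object that holds its "api" and its "payload". servo_tool: Moves the arm, as the interface text tells. Its arguments: {"type":"object","properties":{"series":{"type":"array"},"newtons":{"type":"number"}},"required":["series"]}

```bash
mkdir -p pics; cat > h.py <<'E'
import numpy as np, cv2
from scipy.spatial.transform import Rotation as R
from bench import arm
def shot(n,tag):
    c=arm.read_camera(n); np.savez(f'{tag}.npz',**c); cv2.imwrite(f'pics/{tag}.png',c['color'][:,:,::-1]); return c
def cloud(c):
    f=200/np.tan(np.radians(float(c['fov_y']))/2); z=c['range_z']
    v,u=np.mgrid[:400,:640]
    p=np.stack([(u-c['cx'])/f*z,(v-c['cy'])/f*z,z],-1)
    return p@R.from_quat(c['orientation']).as_matrix().T+c['origin']
E
python3 - <<'E'
from h import *
for n in('scene','top'):
    c=shot(n,n+'0'); print(n,c['origin'],c['fov_y'],c['orientation'])
s=arm.observe(); print(s['clock'],s['tool_pos'],s['tcp_rot'],s['opening'])
E
```

```text
scene [1207.19462664 -707.01900125  938.95744058] 42.090579136521995 [ 0.82172306  0.39180688 -0.17070458 -0.37698611]
top [ 365.58735902  -71.8567362  1175.40925737] 46.690329750592724 [-0.69840189  0.7146898  -0.02885454  0.0249141 ]
0.1 [ 165.85618851 -550.04452175  204.71542801] [ 9.89300121e-01  1.45892595e-01 -3.41267004e-05 -7.86992770e-04] 94.27174519458251
```

View pics/top0.png

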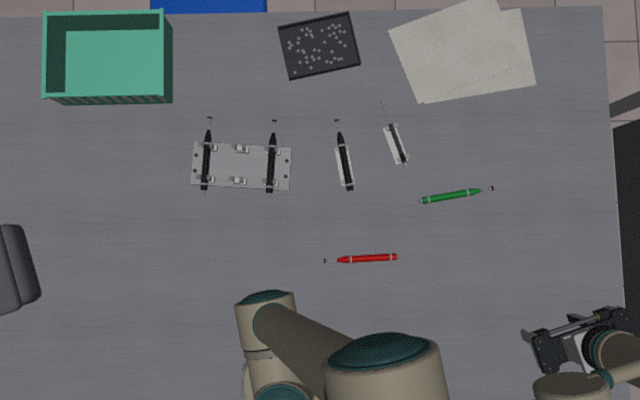

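View pics/scene0.png

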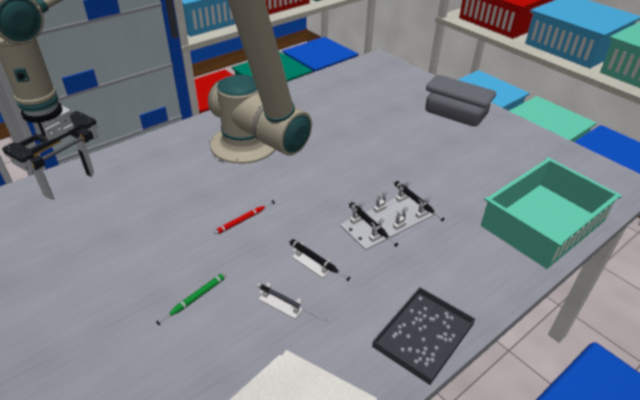

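```bash
python3 - <<'E'
from h import *
im=cv2.imread('pics/top0.png')[110:200,185:365]
cv2.imwrite('pics/crop.png',cv2.resize(im,None,fx=4.4,fy=4.4,interpolation=cv2.INTER_CUBIC))
c=dict(np.load('top0.npz')); P=cloud(c); g=c['color'].max(-1)
for n,(u0,u1) in dict(b=(198,216),c=(263,281),pen=(330,358)).items():
    m=np.zeros((400,640),bool); m[112:196,u0:u1]=True
    q=m&(g<60)&(P[...,2]>25); n_,l,st,ce=cv2.connectedComponentsWithStats(q.astype(np.uint8))
    v,u=np.where(q); p=P[q]
    mu=np.median(p,0); x=p[:,:2]; d=np.linalg.svd(x-x.mean(0),full_matrices=False)[2][0]
    t=(x-mu[:2])@d
    print(n,len(p),mu,d,np.degrees(np.arctan2(d[1],d[0])),t.min(),t.max(), 'z',np.percentile(p[:,2],[5,50,95]),'uv',u.min(),u.max(),v.min(),v.max())
E
```

```text
b 324 [550.28523071 183.69333008  52.715519  ] [-0.9961594   0.08755829] 174.97684729489364 -110.56681631914199 69.4644596408281 z [48.26474446 52.715519   56.8406095 ] uv 201 212 117 189
c 328 [539.3837993   24.80886836  52.40284368] [-0.99999435 -0.00336142] -179.80740427976738 -110.24238009532752 174.12039239635368 z [47.92098682 52.40284368 57.03601961] uv 266 275 120 192
pen 315 [ 542.2010839  -155.49086957   39.46597912] [-0.9871823  -0.15959672] -170.81651094824585 -109.9458840359045 70.43481522849362 z [34.88004805 39.46597912 43.42649331] uv 335 352 119 190
```

View pics/crop.png

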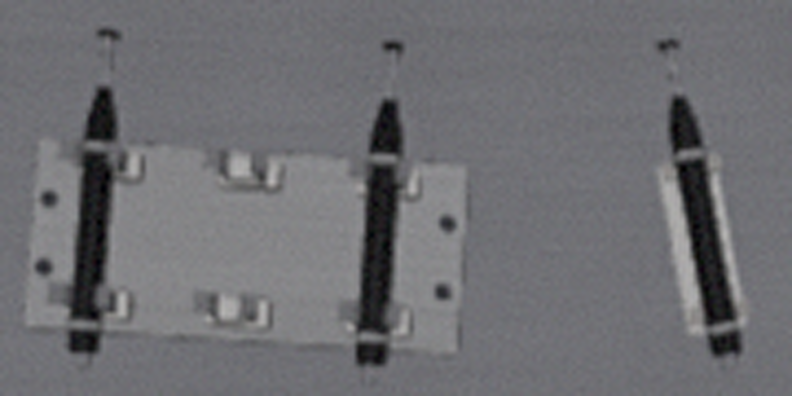

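```bash
cat >> h.py <<'E'
def onplane(c,uv,z):
    f=200/np.tan(np.radians(float(c['fov_y']))/2); uv=np.atleast_2d(uv)
    d=np.c_[(uv[:,0]-c['cx'])/f,(uv[:,1]-c['cy'])/f,np.ones(len(uv))]@R.from_quat(c['orientation']).as_matrix().T
    return c['origin']+d*((z-c['origin'][2])/d[:,2])[:,None]
def fit(c,ring1,ring2,z):
    # rings px -> mid, and axis from dark px between the rings
    r=onplane(c,[ring1,ring2],z)[:,:2]; mid=r.mean(0); d0=(r[0]-r[1]); L=np.linalg.norm(d0); d0/=L; n0=np.array([-d0[1],d0[0]])
    v,u=np.where(c['color'].max(-1)<75); x=onplane(c,np.c_[u,v],z)[:,:2]-mid
    x=x[(abs(x@d0)<L/2-4)&(abs(x@n0)<14)]
    a=np.polyfit(x@d0,x@n0,1); d=d0+a[0]*n0; d/=np.linalg.norm(d)
    return mid+a[1]*n0,np.arctan2(d[1],d[0]),L,len(x)
E
python3 - <<'E'
from h import *
c=dict(np.load('top0.npz')); k=lambda x,y:((x+.5)/4.4-.5+185,(y+.5)/4.4-.5+110)
o={}
for n,a,b,z in(('b',k(99,148),k(85,323),45),('c',k(384,160),k(368,337),45),('pen',k(697,155),k(718,328),32)):
    o[n]=fit(c,a,b,z); print(n,o[n])
P=cloud(c); v,u=np.mgrid[:400,:640]
m=(u>228)&(u<254)&(v>138)&(v<190)&(P[...,2]>22)
p=P[m]; 
for s in(p[:,0]>540,p[:,0]<=540): print('clip',s.sum(),p[s].min(0),p[s].max(0),np.median(p[s],0))
mid=(o['b'][0]+o['c'][0])/2; print('mid bc',mid, np.linalg.norm(o['b'][0]-o['c'][0]))
# rail plate
m=(u>180)&(u<300)&(v>130)&(v<200)&(P[...,2]>4)&(P[...,2]<12)&(c['color'].min(-1)>125)
q=P[m][:,:2].astype(np.float32); print(cv2.minAreaRect(q),len(q))
# clip steel centre, bright top view
E
python3 - <<'E'
import cv2
im=cv2.imread('pics/top0.png')[138:193,220:262]
cv2.imwrite('pics/crop2.png',cv2.resize(im,None,fx=10,fy=10,interpolation=cv2.INTER_CUBIC))
E
```

```text
b (array([546.09567771, 186.19910574]), np.float64(-0.09523760416821091), np.float64(98.82918482151408), 255)
c (array([535.07735727,  26.51727365]), np.float64(-0.08199488101467789), np.float64(100.07801093599062), 248)
pen (array([ 536.7667094 , -157.48521433]), np.float64(0.16519924357667728), np.float64(99.37530621990186), 232)
clip 106 [575.45526605  84.10878375  22.15372057] [591.17275684 119.26204713  68.730746  ] [582.31931249 104.27150424  38.14596524]
clip 105 [365.58735902 -71.8567362   22.06105487] [ 511.44782807  125.21326687 1175.40925737] [503.67490143 110.17765139  47.39538878]
mid bc [540.58651749 106.35818969] 160.06152218357605
((544.6905517578125, 105.33501434326172), (248.83970642089844, 108.05049133300781), 85.08546447753906) 2434
```

View pics/crop2.png

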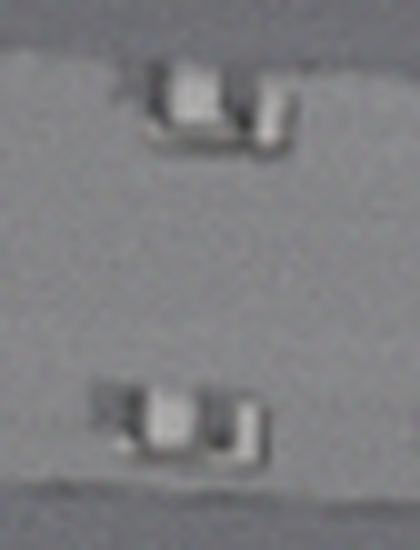

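Call:
{"api": "servo_tool", "payload": {"series": [[-1, 15, 16, 0, 0], [-1, 45, 48, 0, -0.02], [-1, 80, 85, -5, -0.04], [-1, 115, 122, -15, -0.06], [-1, 150, 159, -25, -0.08], [-1, 185, 196, -35, -0.1], [-1, 220, 233, -50, -0.12], [-1, 255, 270, -60, -0.128], [-1, 290, 307, -70, -0.128], [-1, 320, 339, -80, -0.128], [-1, 345, 365, -85, -0.128], [-1, 362, 383, -85, -0.128], [-1, 371, 393, -85, -0.128], [-1, 371, 393, -85, -0.128], [-1, 371, 393, -85, -0.128], [-1, 371, 393, -85, -0.128]], "newtons": 40}}

```text
clock: 2.1
tool_pos: [536.4, -158.2, 120.6]
tcp_rot: [0.997, 0.082, -0.0, 0.0]
contact_force: [-0.2, 0.4, -0.4]
opening: 94.2
grasp_force: 0.0
```

Call:
{"api": "servo_tool", "payload": {"series": [[-1, 0, 0, -15, 0], [-1, 0, 0, -40, 0], [-1, 0, 0, -65, 0], [-1, 0, 0, -85, 0], [-1, 0, 0, -100, 0], [-1, 0, 0, -107, 0], [-0.5, 0, 0, -107, 0], [0, 0, 0, -107, 0], [0.4, 0, 0, -107, 0], [0.6, 0, 0, -107, 0], [0.8, 0, 0, -107, 0], [1, 0, 0, -107, 0], [1, 0, 0, -107, 0], [1, 0, 0, -107, 0], [1, 0, 0, -107, 0]], "newtons": 40}}

```text
clock: 3.98
tool_pos: [536.9, -157.5, 13.5]
tcp_rot: [0.997, 0.082, -0.0, -0.0]
contact_force: [0.4, 0.6, 0.1]
opening: 17.2
grasp_force: 40.0
```

Call:
{"api": "servo_tool", "payload": {"series": [[1, 0, 0, 10, 0], [1, 0, 0, 35, 0], [1, 0, 0, 65, 0], [1, 0, 0, 90, 0], [1, 0, 10, 105, -0.02], [1, 1, 35, 107, -0.05], [1, 2, 70, 107, -0.08], [1, 2, 105, 107, -0.12], [1, 3, 140, 107, -0.16], [1, 4, 175, 107, -0.2], [1, 5, 210, 107, -0.23], [1, 6, 240, 107, -0.251], [1, 6, 257, 107, -0.251], [1, 6, 264, 107, -0.251], [1, 6, 264, 107, -0.251], [1, 6, 264, 107, -0.251], [1, 6, 264, 107, -0.251]]}}

```text
clock: 6.1
tool_pos: [543.0, 105.6, 120.5]
tcp_rot: [0.999, -0.044, -0.0, 0.0]
contact_force: [0.1, 0.1, -0.1]
opening: 17.0
grasp_force: 40.0
```

```bash
python3 - <<'E'
from h import *
a=shot('top','top1'); b=shot('scene','scene1')
x=a['color'][100:200,180:300,::-1]; y=b['color'][150:270,320:464,::-1]
cv2.imwrite('pics/pair.png',np.hstack([cv2.resize(x,(480,400)),cv2.resize(y,(320,267)).copy() if 0 else cv2.resize(y,(300,250)).repeat(1,0) if 0 else cv2.copyMakeBorder(cv2.resize(y,(318,265)),0,135,0,0,cv2.BORDER_CONSTANT)]))
E
```

```text
(no output)
```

View pics/pair.png

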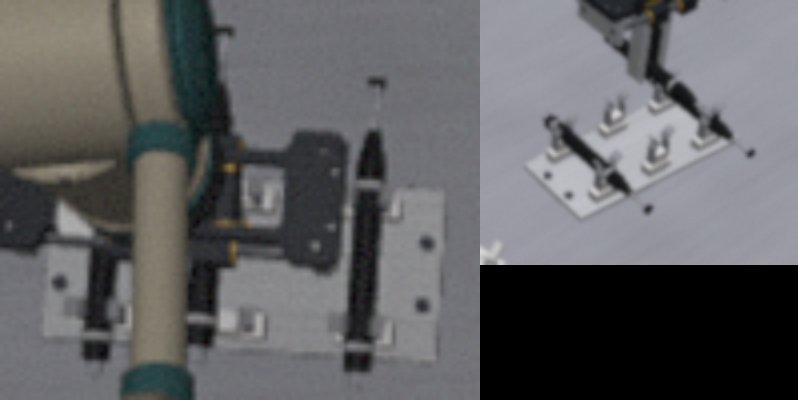

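```bash
python3 - <<'E'
from h import *
c=dict(np.load('top1.npz'))
p=onplane(c,[(230,182.5),(230.1,179)],139.5); print(p)
s=np.array([543,106.2]);d=np.array([np.cos(.086),-np.sin(.086)]);n=np.array([-d[1],d[0]])
print((p[:,:2]-s)@d,(p[:,:2]-s)@n)
E
```

```text
[[485.71611341 109.73303874 139.5       ]
 [493.62167652 109.43401459 139.5       ]]
[-57.37564824 -49.4736175 ] [-1.40036225 -1.01924062]
```

Call:
{"api": "servo_tool", "payload": {"series": [[1, 0, 0, -10, 0], [1, 0, 0, -28, 0], [1, 0, 0, -45, 0], [1, 0, 0, -58, 0], [1, 0, 0, -66, 0], [1, 0, 0, -72, 0], [1, 0, 0, -75, 0], [1, 0, 0, -78, 0], [1, 0, 0, -78, 0]], "newtons": 60}}

```text
clock: 7.32
tool_pos: [543.2, 106.1, 42.7]
tcp_rot: [0.999, -0.043, 0.0, 0.0]
contact_force: [0.2, -1.8, -0.7]
opening: 16.8
grasp_force: 60.0
```

Call:
{"api": "servo_tool", "payload": {"series": [[1, 0, -0.5, -3, 0], [1, 0, -0.5, -6, 0], [1, 0, -0.5, -9, 0], [1, 0, -0.5, -12, 0], [1, 0, -0.5, -14, 0], [1, 0, -0.5, -16, 0], [1, 0, -0.5, -17, 0], [1, 0, -0.5, -17, 0]]}}

```text
clock: 8.32
tool_pos: [542.4, 106.1, 26.3]
tcp_rot: [0.999, -0.043, -0.0, -0.0]
contact_force: [-2.6, -0.1, 8.3]
opening: 16.9
grasp_force: 60.0
```

Call:
{"api": "servo_tool", "payload": {"series": [[1, 0, 0, -1, 0], [1, 0, 0, -2, 0], [1, 0, 0, -3, 0], [1, 0, 0, -3, 0]]}}

```text
clock: 8.82
tool_pos: [542.5, 106.1, 26.1]
tcp_rot: [0.999, -0.043, 0.0, -0.0]
contact_force: [-7.5, -1.6, 26.3]
opening: 16.7
grasp_force: 60.0
```

Call:
{"api": "servo_tool", "payload": {"series": [[1, 0, 0, 3, 0], [0.5, 0, 0, 3, 0], [0.1, 0, 0, 3, 0], [0.1, 0, 0, 3, 0], [0.1, 0, 0, 3, 0], [0.1, 0, 0, 3, 0], [0.1, 0, 0, 15, 0], [0.1, 0, 0, 45, 0], [0.1, 0, 0, 85, 0], [0.1, 0, 0, 130, 0], [0.1, 0, -40, 170, 0], [0.1, -20, -90, 180, 0], [0.1, -40, -150, 180, 0], [0.1, -60, -210, 180, 0], [0.1, -60, -260, 180, 0], [0.1, -60, -300, 180, 0], [0.1, -60, -300, 180, 0], [0.1, -60, -300, 180, 0]]}}

```text
clock: 11.08
tool_pos: [482.8, -193.5, 202.9]
tcp_rot: [0.999, -0.043, 0.0, -0.0]
contact_force: [-0.4, 0.8, -0.6]
opening: 42.5
grasp_force: 0.0
```

```bash
python3 - <<'E'
from h import *
a=shot('top','top2'); b=shot('scene','scene2')
x=a['color'][105:205,180:300,::-1]; y=b['color'][160:260,330:450,::-1]
cv2.imwrite('pics/pair2.png',np.hstack([cv2.resize(i,(400,333),interpolation=2) for i in(x,y)]))
E
```

```text
(no output)
```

View pics/pair2.png

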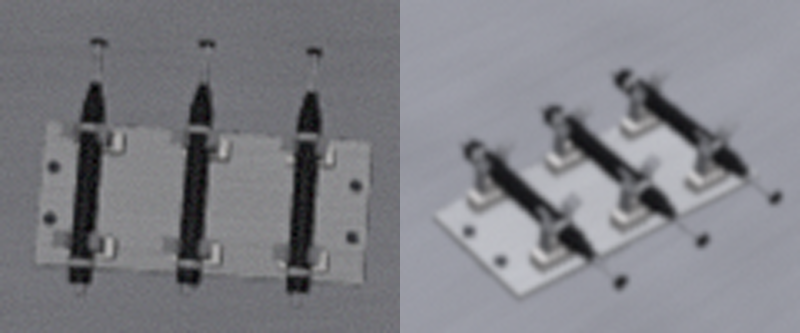

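The picture shows the pen in the middle station, with its rings at (200,130) and (187,266), level with its neighbours. I'll check its height by depth, then hand in.

```bash
python3 - <<'E'
from h import *
c=dict(np.load('top2.npz')); P=cloud(c); k=lambda x,y:(180+x*.3,105+y*.3)
zs=[]
for n,a,b in(('b',(90,128),(78,262)),('pen',(200,130),(187,266)),('c',(310,136),(297,271))):
    m,an,L,N=fit(c,k(*a),k(*b),45); d=np.array([np.cos(an),np.sin(an)])
    e=(P[...,:2]-m); t=e@d; s=abs(e@np.array([-d[1],d[0]]))<6; q=s&(c['color'].max(-1)<75)
    z=[np.median(P[...,2][q&(t>l)&(t<l+25)]) for l in(-30,5)]; zs.append(z)
    print(n,m,an,z)
if np.ptp(np.array(zs))<4: print(arm.hand_in())
E
```

```text
b [545.14099861 186.18096196] -0.0967821886694328 [np.float64(53.10081921129438), np.float64(52.45504733583914)]
pen [541.20772589 106.63608801] -0.09744315516533573 [np.float64(52.82052281194149), np.float64(53.003153670329084)]
c [535.38297641  26.44608957] -0.08713450691274956 [np.float64(52.65015554470381), np.float64(53.739874336779394)]
the job is handed in; nothing more can be done
None
```

The loose vacuum pen is snapped home in the middle station and the job is handed in. By camera it sits level with its two fellows and about 2 mm off centre lengthways, and those two have not moved noticeably; no verdict came back at hand-in.

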